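# Swap trays in the sensor slide rack

### The arm

A 6-joint arm with a two-finger parallel gripper is mounted at the origin on a cart in front of the work surface, level with it; the furniture and walls round the work are solid. World frame = base frame: x ahead of the robot, y to its left, z up, the work surface at z = 0. Lengths are in m, angles in rad, forces in N, time in s.
With the tool pointing down it reaches from about 0.35 to 0.975 m from the base axis. Payload 4.9 kg.
Tool frame: the origin (TCP) lies between the finger pads; the fingertips stand 14 mm ahead of it and the grasp point (between the pads) lies 5 mm behind it (manip.finger_overhang is the distance from the TCP to the fingertips, in m); z points along the fingers, y is the line along which they close (so a half turn about z gives the same grasp; the last joint's range is limited). The gripper opens to 85 mm and grips with 20 to 120 N. Pads are 22 mm wide; open, the fingers measure 114 mm over their backs; the gripper's body (76 mm by 85 mm) begins 54 mm behind the grasp point. The pads swing forward as they close: fully open they stand 13 mm farther back than shut.
Start: joints at [0.997, 0.053, 1.613, -0, 1.476, -0.119], TCP at [0.275, 0.561, 0.245] pointing down, gripper open.
Joint ranges: [-3.01, 3.01], [-1.01, 2.22], [0.06, 2.58], [-1.02, 4.17], [0.09, 2.62], [-3.14, 3.14]. Speed limits (rad/s): [2.57, 2.57, 3.14, 3.14, 3.14, 3.14].

### API

Orientations are given as a unit quaternion [w, x, y, z].
In Python, from plant import manip, grab_frame gives the robot as it stands.
- The arm moves only by the tool servo_tool, never from a script. Its argument "deltas" is a list that holds one entry, the list of rows, each a list of 5 numbers: the opening in per cent of the stroke, from 0 (shut) to 100 (fully open), then the shift along the world's x, y, z in m, then the turn about the world's z in degrees. A call has exactly 8 rows; each row shifts and turns the commanded pose from where the row before left it; what a row does not reach is not made up. A row lasts 1/10 s, in which the tool goes at most 50 mm and 8.59 degrees, less where a joint would pass 70% of its speed; a pose out of reach is approached as far as the arm can. A call is refused whole if a number of a shift passes 0.05 or a number of a turn 8.59, either way. A call with a gripper value outside its range is refused whole. The fingers move at their own pace and stop on an object; the grip force is fixed at half the most. Time passes only in rows, so rows that do not move let the fingers close, or fill a call up. It gives the time, the measured TCP pose, the force, the opening and the grip force at its end, in the units of the state.
- manip.state(): the state, without advancing time (a new reading comes with each control period).
- grab_frame(name): name is "scene" or "side" or "wrist"; returns a dict with "pixels" (420x560x3 uint8, red, green, blue), "z_map" (420x560 float32, m along the optical axis (not along the pixel's ray), 0 where there is no reading), "fx", "fy", "cx", "cy" (pixels), "dist" ([k1, k2, p1, p2, k3] as OpenCV has them; the pictures are not rectified), "rvec" (rotation vector, rad) and "tvec" (3), from world to camera coordinates, as OpenCV has them; the wrist camera has in their place "T_tool_cam" (4x4, takes a point from camera to tool coordinates, whose origin is the TCP and whose axes are the flange's). Camera axes: x right, y down, z forward; pixel columns grow to the right and rows downward; lengths in m; the calibration is good to about 2 mm. A picture is of the moment at which its call begins: read the wrist's pose just before it.
- manip.job_done(): hands the job in; it is judged then, once.
The state is a dict: "time": time; "joint_pos": joint angles; "joint_vel": joint speeds; "joint_efforts": joint torques, N m; "tool_pos": TCP position; "tool_rot": TCP orientation; "contact_force": force on the tool from outside, world axes, zero at the start; "ft_torque": the same for the moment, N m; "gripper_width": opening from 0.0 (shut) to 1.0 (fully open); "grasp_force": force on a finger pad.
Only numpy, scipy, OpenCV 4.12 (cv2) and the standard library are available. Lean on these libraries where they do the work, as an engineer would, in place of code of your own. Each camera call takes 0.05 s, during which the arm holds its last target. There are 200 camera calls.

### The job

Both trays of the slide rack were left half out, and only one may stand out at a time. First push the tray that carries the brass weight fully home by the front of its lip; then hook a fingertip behind the upturned lip of the tray that carries the silver sensor capsule and draw it gently out to its stop. Do not pinch the lips, do not touch, tip or lift the sensor and the weight, and leave the other things on the bench where they are.

Things in the scene. Friction and masses are not known exactly. Their poses are not given: they have to be found in the camera images.
- rack: low twin slide rack fixed to the bench, 157 mm deep along its x (65 mm before to 92 mm behind its origin), 140 mm wide, rails 20 mm high, a 34 mm high cross bar at the back; two blue trays lie in it side by side. Origin on the bench top (z = 0); its x axis points along the rails to the rear (away from the open front), y to the left, z up.
- tray_left (a joint): how far the left tray (rack y = +31 mm) is drawn out along the rack's -x direction, in m: 0 = fully home against its rear stop, 0.08 = fully out against its front stop; it starts roughly half out. Tray 52 mm wide, sliding friction about 1.5 N plus light damping, stays where it is left.
- tray_right (a joint): the same for the right tray (rack y = -31 mm)
- lip_left (a point): middle of the top edge of the upturned lip (50 mm wide) at the left tray's front end, 36 mm above the bench; moves with the tray. Front face (yellow, top 2 mm lower, foot 9 mm above the bench) 4 mm before this point (-x), rear face (steel) 3 mm behind it. Behind: open finger well 64 mm long, 46 wide, floor 14 mm above the bench, side walls 20 mm above the bench.
- pocket_left (a point): centre of the floor of the left tray's pocket, 92 mm behind the lip, 14 mm above the bench; the pocket is 42 mm by 46 mm inside, its walls 9 mm high; moves with the tray
- lip_right (a point): middle of the top edge of the upturned lip (50 mm wide) at the right tray's front end, 36 mm above the bench; moves with the tray. Front face (yellow, top 2 mm lower, foot 9 mm above the bench) 4 mm before this point (-x), rear face (steel) 3 mm behind it. Behind: open finger well 64 mm long, 46 wide, floor 14 mm above the bench, side walls 20 mm above the bench.
- pocket_right (a point): centre of the floor of the right tray's pocket, 92 mm behind the lip, 14 mm above the bench; the pocket is 42 mm by 46 mm inside, its walls 9 mm high; moves with the tray
- sensor: turned silvery aluminium sensor capsule, 26 mm across and 56 mm tall, standing loose in the pocket of one tray (left or right, varies); origin at the centre of its underside, z up
- weight: brass check weight with a knob, 26 mm across and 34 mm tall, standing loose in the pocket of the other tray; origin at the centre of its underside, z up
- dropper_bottle: white plastic dropper bottle with a blue cap, 46 mm across, 89 mm tall, loose on the bench; bystander; origin at the centre of its underside
- tape_roll: black roll of tape, 57 mm across, 19 mm high, loose on the bench; bystander; origin at the centre of its underside
- eraser: pale eraser, 29 x 58 x 16 mm, loose on the bench; bystander; origin at the centre of its underside
Things that resemble listed ones, but are neither listed nor needed, are in the scene too. What is shaped like the weight but turquoise is not meant.

How it is judged:
On the way, in this order (a step that is already met when the one before it is completed fails the run):
1. the weight's tray is fully home (within 6 mm) (((y of sensor in the frame of rack above 0 m and value of joint tray_right below 0.006 m) or (y of sensor in the frame of rack below 0 m and value of joint tray_left below 0.006 m))), for 0.2 s.
2. the sensor's tray is drawn fully out (within 8 mm of its stop) (((y of sensor in the frame of rack above 0 m and value of joint tray_left above 0.072 m) or (y of sensor in the frame of rack below 0 m and value of joint tray_right above 0.072 m))), for 0.2 s.
At the end, for the whole second after the job is handed in: The sensor's tray stands drawn out to within 8 mm of its front stop and the weight's tray home to within 6 mm of its rear stop; the sensor and the weight stand upright (within 0.15 rad) and at rest, each within 20 mm of the middle of its own pocket (((y of sensor in the frame of rack above 0 m and value of joint tray_left above 0.072 m and value of joint tray_right below 0.006 m and horizontal distance between sensor and pocket_left below 0.02 m and horizontal distance between weight and pocket_right below 0.02 m) or (y of sensor in the frame of rack below 0 m and value of joint tray_right above 0.072 m and value of joint tray_left below 0.006 m and horizontal distance between sensor and pocket_right below 0.02 m and horizontal distance between weight and pocket_left below 0.02 m)) and angle between each of sensor, weight's own z axis and vertical below 0.15 rad and linear speed of each of sensor, weight below 0.02 m/s); the robot touches nothing.
It fails at once if the robot touches the sensor or the weight (contact force between any of the fingers, the arm and sensor above 0.5 N or contact force between any of the fingers, the arm and weight above 0.5 N).
It fails at once if the sensor or the weight is tipped over (angle between any of sensor, weight's own z axis and vertical above 0.5 rad).
It fails at once if the sensor or the weight is lifted out of its tray (z of any of sensor, weight in the frame of rack above 0.026 m).
It fails at once if the dropper bottle, the tape roll or the eraser is shifted by more than 15 mm (distance of any of dropper_bottle, tape_roll, eraser from where it was at the start of the episode above 0.015 m).
It fails at once if a lip is pinched (its front and back plates both pressed with more than 1.5 N at once) ((contact force between the fingers and tray_left_c8 above 1.5 N and contact force between the fingers and tray_left_c9 above 1.5 N) or (contact force between the fingers and tray_right_c8 above 1.5 N and contact force between the fingers and tray_right_c9 above 1.5 N)).
It also fails if it takes over 42 s, if anything falls off the work surface, if the arm or the gripper's body presses on something with over 40 N, if the wrist force passes 120 N, or if a joint passes its speed limit or range.

## Working session

There is one attempt and no reset: what is moved stays moved. The work goes in short steps, Python scripts to look and compute and a tool call to move; the robot and the scene stay as the last step left them, time stands still between calls to the robot, and variables do not carry over. Pictures are saved under pics/ and viewed, at most 10 in all, crops included, and the job is handed in when it is done.

Besides the shell and the picture viewer there is one more tool, called after "Call:" as a command line: name --argument value ..., lists and objects as JSON in quotes. servo_tool: Moves the arm, as the interface text tells. Its arguments: {"type":"object","properties":{"deltas":{"type":"array"}},"required":["deltas"]}

```bash
mkdir -p pics; cat > h.py <<'E'
import numpy as np, cv2
from plant import manip, grab_frame
def cloud(f):
    h,w=f["z_map"].shape
    K=np.array([[f["fx"],0,f["cx"]],[0,f["fy"],f["cy"]],[0,0,1.]])
    u,v=np.meshgrid(np.arange(w),np.arange(h))
    n=cv2.undistortPoints(np.stack([u,v],-1).reshape(-1,1,2).astype(np.float64),K,np.array(f["dist"],float)).reshape(h,w,2)
    z=f["z_map"].astype(float)
    P=np.dstack([n*z[...,None],z])
    R=cv2.Rodrigues(np.array(f["rvec"],float))[0]
    W=(P-np.array(f["tvec"],float).reshape(3))@R
    W[z==0]=np.nan
    return W
E
python3 - <<'E'
from h import *
for n in ("scene","side"):
    f=grab_frame(n); np.save(n+".npy",cloud(f)); np.save(n+"_px.npy",f["pixels"])
    cv2.imwrite(f"pics/{n}0.png",f["pixels"][...,::-1])
print(manip.state())
E
```

```text
{'time': 0.1, 'joint_pos': array([ 9.97018177e-01,  5.32807468e-02,  1.61415340e+00, -1.46833584e-05,
        1.47598639e+00, -1.19005534e-01]), 'joint_vel': array([ 3.37718468e-05,  4.83820666e-04, -3.62511677e-03,  1.21574658e-03,
        1.31046077e-03,  8.57446735e-04]), 'joint_efforts': array([ 8.66740629e-04, -3.94897556e+01, -3.71365964e+01, -8.94492587e-05,
        3.81285965e-03, -3.71755243e-05]), 'tool_pos': array([0.27425105, 0.56102154, 0.24419415]), 'tool_rot': array([-3.03414695e-04,  2.25431106e-01,  9.74258683e-01, -8.62137749e-04]), 'contact_force': array([ 0.2111452 , -0.45364602, -0.48485694]), 'ft_torque': array([-0.0025904 , -0.01752702,  0.02339444]), 'grasp_force': 0.0, 'gripper_width': 1.0002069573669816}
```

View pics/scene0.png

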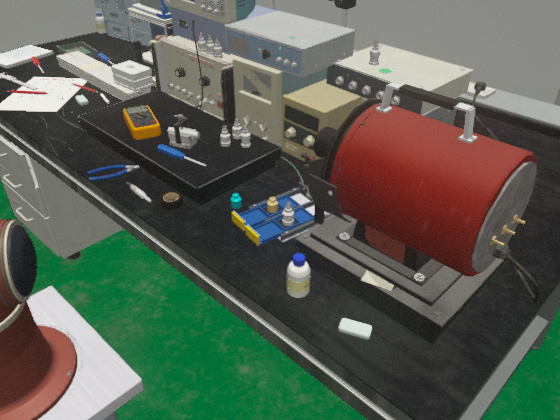

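View pics/side0.png

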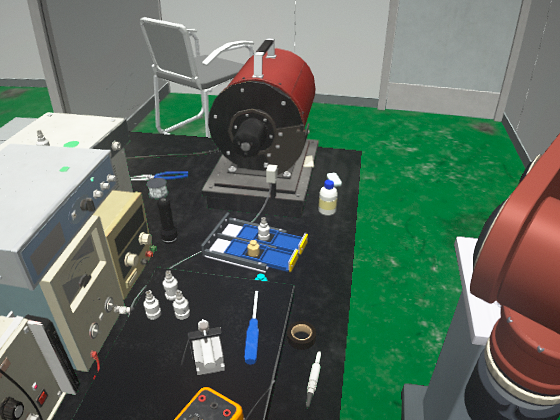

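Scene: the rack is at about (275,215), with yellow lips at (237,222) and (252,238). The brass weight is at (272,204) and the silver capsule at (288,213), in the tray nearer the motor. The turquoise decoy stands on the bench at (236,200), and the other silver capsules at (235,135) are away from the rack. I'll measure these and check an enlarged crop.

```bash
python3 - <<'E'
from h import *
for n,(a,b,c,d) in {"scene":(180,260,215,335),"side":(200,285,190,320)}.items():
    px=np.load(n+"_px.npy"); W=np.load(n+".npy")
    hsv=cv2.cvtColor(px,cv2.COLOR_RGB2HSV).astype(int); H,S,V=[hsv[...,i] for i in range(3)]
    box=np.zeros(H.shape,bool); box[a:b,c:d]=1
    z=W[...,2]; box&=~np.isnan(z)
    masks={"yellow":(H>22)&(H<34)&(S>170)&(V>120),"brass":(H>12)&(H<26)&(S>60)&(S<170)&(V>120)&(z>.015),
     "blue":(H>100)&(H<120)&(S>150)&(V>60),"teal":(H>80)&(H<97)&(S>120),"tall":(z>.042)&(z<.09)}
    for k,m in masks.items():
        m=(m&box).astype(np.uint8); N,L,st,ce=cv2.connectedComponentsWithStats(m)
        for i in range(1,N):
            if st[i,4]<12: continue
            P=W[L==i]
            print(n,k,st[i,4],ce[i].round(),"med",np.median(P,0).round(4),"p2",np.percentile(P,3,0).round(4),"p98",np.percentile(P,97,0).round(4))
            if k in("blue","yellow"): print("   rect",cv2.minAreaRect((P[:,:2]*1000).astype(np.float32)))
    cv2.imwrite(f"pics/{n}c.png",cv2.resize(px[a:b,c:d,::-1],None,fx=4,fy=4,interpolation=cv2.INTER_CUBIC))
a=cv2.imread("pics/scenec.png");b=cv2.imread("pics/sidec.png")
b=cv2.resize(b,None,fx=.6,fy=.6);a=cv2.resize(a,None,fx=.9,fy=.9)
w=max(a.shape[1],b.shape[1]);p=lambda x:cv2.copyMakeBorder(x,0,0,0,w-x.shape[1],0)
cv2.imwrite("pics/crop.png",np.vstack([p(a),p(b)]))
E
```

```text
scene yellow 93 [238. 221.] med [0.5258 0.0222 0.0244] p2 [5.22e-01 4.00e-04 1.06e-02] p98 [0.5313 0.0446 0.0342]
   rect ((536.7504272460938, 44.91482925415039), (94.6661605834961, 13.208578109741211), 65.14934539794922)
scene yellow 107 [252. 235.] med [ 0.5133 -0.0378  0.0242] p2 [ 0.5091 -0.0608  0.0109] p98 [ 0.5178 -0.0158  0.0337]
   rect ((513.508544921875, -36.73627853393555), (51.17778015136719, 4.672245025634766), 77.13691711425781)
scene brass 120 [272. 204.] med [0.6178 0.0024 0.034 ] p2 [ 0.609  -0.0066  0.0171] p98 [0.6301 0.0242 0.0465]
scene blue 1200 [273. 219.] med [ 0.5828 -0.0248  0.0136] p2 [ 0.5336 -0.0764  0.0101] p98 [0.679  0.039  0.0218]
   rect ((608.8671264648438, -16.428367614746094), (148.47373962402344, 148.62937927246094), 72.53125)
scene blue 81 [299. 256.] med [ 0.4767 -0.2078  0.0878] p2 [ 0.4655 -0.2197 -0.0012] p98 [ 0.5544 -0.1297  0.09  ]
   rect ((515.0169067382812, -174.21714782714844), (124.56156158447266, 22.607728958129883), 41.98597717285156)
scene teal 159 [236. 201.] med [0.5824 0.0923 0.0158] p2 [ 0.5732  0.0828 -0.0029] p98 [0.6218 0.
[... 1206 characters left out ...]
.0769  0.0107] p98 [0.6809 0.0475 0.0222]
   rect ((606.0032348632812, -17.87792205810547), (120.62408447265625, 154.49725341796875), 78.34432983398438)
side teal 70 [261. 277.] med [0.5899 0.0998 0.0282] p2 [ 0.5813  0.0618 -0.0017] p98 [0.603  0.1078 0.0335]
side tall 255 [280. 202.] med [ 0.5879 -0.1449  0.0527] p2 [ 0.5378 -0.1499  0.0424] p98 [ 0.6683 -0.1214  0.0633]
side tall 94 [263. 224.] med [ 0.6154 -0.0465  0.0521] p2 [ 0.6056 -0.0557  0.0424] p98 [ 0.6261 -0.0397  0.0679]
side tall 30 [252. 242.] med [0.6278 0.0127 0.0455] p2 [0.6209 0.0046 0.0422] p98 [0.6347 0.0181 0.0478]
side tall 729 [225. 280.] med [0.6568 0.1584 0.0651] p2 [0.5463 0.1474 0.0631] p98 [0.7161 0.1782 0.0673]
```

View pics/crop.png

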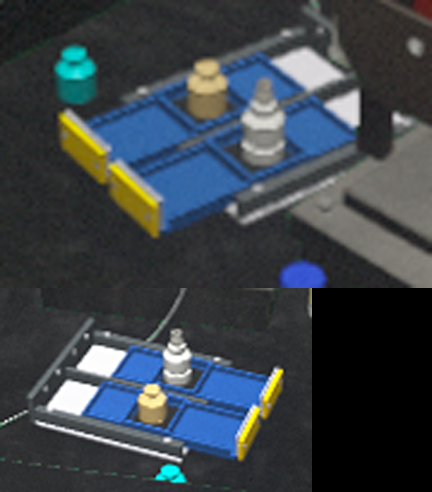

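The left tray carries the brass weight (scene 272,204) and the right tray carries the silver capsule (288,213). Turquoise (236,200) is the decoy, standing on the bench beside the rack. The two cameras disagree by about 8 mm, so I'll bring the wrist camera over the rack with the gripper shutting.

Call:
servo_tool --deltas '[[[0, 0.014, -0.033, 0.002, 0.85], [0, 0.014, -0.033, 0.002, 0.85], [0, 0.014, -0.033, 0.002, 0.85], [0, 0.014, -0.033, 0.002, 0.85], [0, 0.014, -0.033, 0.002, 0.85], [0, 0.014, -0.033, 0.002, 0.85], [0, 0.014, -0.033, 0.002, 0.85], [0, 0.014, -0.033, 0.002, 0.85]]]'

```text
time: 0.9
tool_pos: [0.3866, 0.296, 0.2609]
tool_rot: [-0.0, 0.167, 0.986, -0.0]
contact_force: [0.2, -0.2, 0.4]
gripper_width: -0.006
grasp_force: 0.0
```

Call:
servo_tool --deltas '[[[0, 0.014, -0.033, 0.002, 0.85], [0, 0.014, -0.033, 0.002, 0.85], [0, 0.014, -0.033, 0.002, 0.85], [0, 0.014, -0.033, 0.002, 0.85], [0, 0.014, -0.033, 0.002, 0.85], [0, 0.014, -0.033, 0.002, 0.85], [0, 0.0, 0, 0, 0], [0, 0, 0, 0, 0]]]'

```text
time: 1.7
tool_pos: [0.4704, 0.0991, 0.2729]
tool_rot: [-0.001, 0.124, 0.992, 0.0]
contact_force: [-1.7, 0.1, 0.5]
gripper_width: 0.001
grasp_force: 0.0
```

```bash
cat >> h.py <<'E'
from scipy.spatial.transform import Rotation as Ro
def wcloud(f,s):
    q=s["tool_rot"]; T=np.eye(4); T[:3,:3]=Ro.from_quat([q[1],q[2],q[3],q[0]]).as_matrix(); T[:3,3]=s["tool_pos"]
    M=np.linalg.inv(T@np.array(f["T_tool_cam"]))
    g=dict(f); g["rvec"]=cv2.Rodrigues(M[:3,:3])[0]; g["tvec"]=M[:3,3]
    return cloud(g)
E
python3 - <<'E'
from h import *
s=manip.state(); f=grab_frame("wrist"); print(s["time"],s["tool_pos"],s["tool_rot"],s["gripper_width"]); print(np.array(f["T_tool_cam"]).round(3))
np.save("w1.npy",wcloud(f,s)); np.save("w1_px.npy",f["pixels"]); cv2.imwrite("pics/w1.png",f["pixels"][...,::-1])
W=np.load("w1.npy"); px=f["pixels"]; hsv=cv2.cvtColor(px,cv2.COLOR_RGB2HSV).astype(int); H,S,V=[hsv[...,i] for i in range(3)]
m={"yellow":(H>22)&(H<34)&(S>150)&(V>100),"blue":(H>100)&(H<120)&(S>150)&(V>60),"brass":(H>12)&(H<26)&(S>50)&(S<170)&(V>110)}
for k,mm in m.items():
    N,L,st,ce=cv2.connectedComponentsWithStats(mm.astype(np.uint8))
    for i in range(1,N):
        if st[i,4]<60: continue
        P=W[L==i]; P=P[~np.isnan(P[:,0])]
        if len(P)<40: continue
        print(k,st[i,4],ce[i].round(),np.median(P,0).round(4),cv2.minAreaRect((P[:,:2]*1000).astype(np.float32)))
E
```

```text
1.7 [0.47039863 0.09909665 0.2728589 ] [-5.16845778e-04  1.24172627e-01  9.92260478e-01  1.86292328e-04] 0.0013382611559337085
[[ 0.001 -0.945 -0.327  0.085]
 [ 1.     0.001 -0.001  0.001]
 [ 0.001 -0.327  0.945 -0.129]
 [ 0.     0.     0.     1.   ]]
yellow 147 [237. 230.] [0.5288 0.0276 0.0199] ((530.1280517578125, 25.434036254882812), (38.85165023803711, 5.0853800773620605), 78.93939208984375)
yellow 161 [188. 232.] [ 0.5153 -0.0341  0.022 ] ((516.0138549804688, -42.90394973754883), (10.158123016357422, 57.50888442993164), 0.6404053568840027)
blue 370 [486. 211.] [0.549  0.3067 0.0825] ((550.1195068359375, 305.4261169433594), (4.458724021911621, 86.4094009399414), 10.122722625732422)
blue 170 [ 21. 255.] [ 0.4752 -0.1957  0.084 ] ((498.7978820800781, -238.88230895996094), (21.300731658935547, 104.26339721679688), 30.89620018005371)
brass 647 [381. 161.] [0.4893 0.2293 0.018 ] ((486.13214111328125, 223.84857177734375), (48.256927490234375, 46.18644332885742), 1.3506184816360474)
brass 170 [237. 228.] [0.5313 0.0262 0.0023] ((532.7372436523438, 22.160423278808594), (61.98494338989258, 15.426685333251953), 87.3772964477539)
brass 166 [190. 230.] [ 0.5179 -0.0357  0.0017] ((519.1373901367188, -41.55064392089844), (66.07622528076172, 13.799951553344727), 85.38919830322266)
brass 151 [243. 292.] [0.6124 0.0141 0.0282] ((544.702880859375, 48.897850036621094), (15.769170761108398, 198.3428497314453), 60.75077438354492)
```

View pics/w1.png

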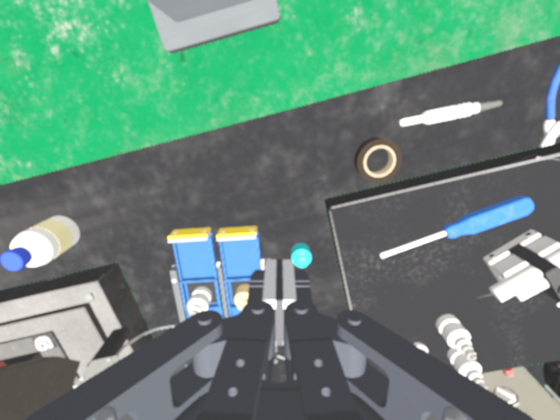

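Wrist view: yellow lips at (237,230) and (188,232), sensor at (200,297), weight at (243,295), turquoise decoy at (301,256). The trays are equally out, with rack yaw about -12°. I'll go in front of the left lip at moderate height and look once more.

Call:
servo_tool --deltas '[[[0, 0.002, -0.0105, -0.025, 0.35], [0, 0.002, -0.0105, -0.025, 0.35], [0, 0.002, -0.0105, -0.025, 0.35], [0, 0.002, -0.0105, -0.025, 0.35], [0, 0.002, -0.0105, -0.025, 0.35], [0, 0.002, -0.0105, -0.025, 0.35], [0, 0, 0, 0, 0], [0, 0, 0, 0, 0]]]'

```text
time: 2.55
tool_pos: [0.4821, 0.0375, 0.1233]
tool_rot: [-0.001, 0.105, 0.995, 0.0]
contact_force: [-0.5, -0.5, -0.3]
gripper_width: -0.001
grasp_force: 0.0
```

```bash
python3 - <<'E'
from h import *
s=manip.state(); f=grab_frame("wrist"); print(s["time"],s["tool_pos"],s["tool_rot"])
W=wcloud(f,s); px=f["pixels"]; cv2.imwrite("pics/w2.png",px[...,::-1])
hsv=cv2.cvtColor(px,cv2.COLOR_RGB2HSV).astype(int); H,S,V=[hsv[...,i] for i in range(3)]
mm=(H>22)&(H<34)&(S>150)&(V>100)&(W[...,2]>.008)&(W[...,2]<.04)
N,L,st,ce=cv2.connectedComponentsWithStats(mm.astype(np.uint8))
for i in range(1,N):
    if st[i,4]<60: continue
    P=W[L==i]; r=cv2.minAreaRect((P[:,:2]*1000).astype(np.float32)); 
    vx=cv2.fitLine((P[:,:2]*1000).astype(np.float32),cv2.DIST_HUBER,0,.01,.01).ravel()
    print(st[i,4],ce[i].round(),np.median(P,0).round(4),P[:,2].max(),r,vx[:2],np.degrees(np.arctan2(vx[1],vx[0])))
z=W[...,2]
v=np.array([.21,.978]);v/=np.linalg.norm(v);u=np.array([v[1],-v[0]])
P=W[(z>.03)&(z<.037)&(W[...,0]>.48)&(W[...,0]<.56)&(W[...,1]>-.08)&(W[...,1]<.07)][:,:2]
print(len(P)); a=P@u;b=P@v
print("lips rack-x hist",np.histogram(a,bins=np.arange(.49,.56,.004)))
print("lips rack-y",np.histogram(b,bins=np.arange(.02,.2,.006)))
print("y",np.histogram(b,bins=np.arange(.02,.2,.006)-.0))
P=W[(z>.10)&(W[...,0]>.45)&(W[...,0]<.7)&(W[...,1]<-.06)&(W[...,1]>-.2)]
print("tall right",len(P), P.max(0) if len(P) else "")
E
```

```text
2.55 [0.48209977 0.03754596 0.12327636] [-5.68299934e-04  1.04540472e-01  9.94520449e-01  2.06588289e-04]
680 [203. 271.] [ 0.5154 -0.0318  0.0231] 0.03396321664878988 ((515.3036499023438, -32.15133285522461), (48.530120849609375, 2.3522071838378906), 79.13030242919922) [0.18066956 0.9835439 ] 79.59123
80 [255. 268.] [0.5249 0.0084 0.0165] 0.03249169820110587 ((525.2656860351562, 9.985546112060547), (11.408222198486328, 1.6482763290405273), 78.2972640991211) [0.17784679 0.9840582 ] 79.75563
68 [301. 267.] [0.5321 0.0481 0.0159] 0.025846837929754878 ((531.943359375, 47.23332595825195), (10.360818862915039, 1.7248154878616333), 77.48770141601562) [0.17496304 0.984575  ] 79.923485
727
lips rack-x hist (array([  0,   0,   0,   0,  23, 402, 299,   3,   0,   0,   0,   0,   0,
         0,   0,   0,   0]), array([0.49 , 0.494, 0.498, 0.502, 0.506, 0.51 , 0.514, 0.518, 0.522,
       0.526, 0.53 , 0.534, 0.538, 0.542, 0.546, 0.55 , 0.554, 0.558]))
lips rack-y (array([ 0,  0,  0,  0,  0, 55, 81, 89, 81, 83, 82, 86, 82, 55,  0, 23,  0,
        0,  0,  0,  0,  0,  0,  8,  2,  0,  0,  0,  0,  0]), array([0.02 , 0.026, 0.032, 0.038, 0.044, 0.05 , 0.056, 0.062, 0.068,
       0.074, 0.08 , 0.086, 0.092, 0.098, 0.104, 0.11 , 0.116, 0.122,
       0.128, 0.134, 0.14 , 0.146, 0.152, 0.158, 0.164, 0.17 , 0.176,
       0.182, 0.188, 0.194, 0.2  ]))
y (array([ 0,  0,  0,  0,  0, 55, 81, 89, 81, 83, 82, 86, 82, 55,  0, 23,  0,
        0,  0,  0,  0,  0,  0,  8,  2,  0,  0,  0,  0,  0]), array([0.02 , 0.026, 0.032, 0.038, 0.044, 0.05 , 0.056, 0.062, 0.068,
       0.074, 0.08 , 0.086, 0.092, 0.098, 0.104, 0.11 , 0.116, 0.122,
       0.128, 0.134, 0.14 , 0.146, 0.152, 0.158, 0.164, 0.17 , 0.176,
       0.182, 0.188, 0.194, 0.2  ]))
tall right 0
```

View pics/w2.png

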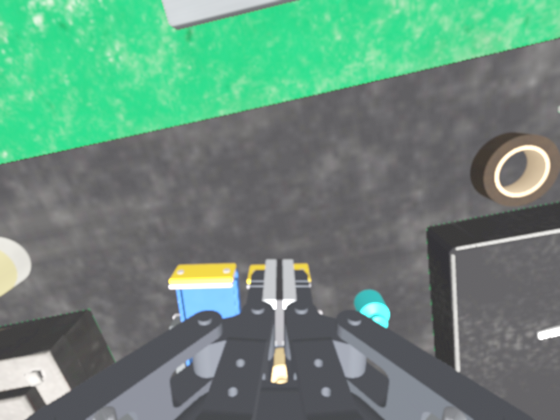

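Wrist view 2: right lip at (203,271), left lip centred at (278,268) behind the shut fingers. The fingers are laterally centred on the left lip, about 36 mm in front of it. Descending.

Call:
servo_tool --deltas '[[[0, 0, 0, -0.015, 0.5], [0, 0, 0, -0.015, 0.5], [0, 0, 0, -0.015, 0], [0, 0, 0, -0.015, 0], [0, 0, 0, -0.015, 0], [0, 0, 0, -0.014, 0], [0, 0, 0, 0, 0], [0, 0, 0, 0, 0]]]'

```text
time: 3.4
tool_pos: [0.4826, 0.0366, 0.0344]
tool_rot: [-0.0, 0.096, 0.995, 0.0]
contact_force: [-0.4, -0.3, 0.3]
gripper_width: 0.001
grasp_force: 0.0
```

Call:
servo_tool --deltas '[[[0, 0.0049, -0.00095, 0, 0], [0, 0.0049, -0.00095, 0, 0], [0, 0.0049, -0.00095, 0, 0], [0, 0.0049, -0.00095, 0, 0], [0, 0.0049, -0.00095, 0, 0], [0, 0.0049, -0.00095, 0, 0], [0, 0.0029, -0.0006, 0, 0], [0, 0.0029, -0.0006, 0, 0]]]'

```text
time: 4.2
tool_pos: [0.5179, 0.0295, 0.0342]
tool_rot: [-0.0, 0.096, 0.995, 0.0]
contact_force: [0.5, -0.1, 0.4]
gripper_width: 0.002
grasp_force: 0.0
```

Call:
servo_tool --deltas '[[[0, 0.0029, -0.0006, 0, 0], [0, 0.0029, -0.0006, 0, 0], [0, 0.0029, -0.0006, 0, 0], [0, 0.0029, -0.0006, 0, 0], [0, 0.0029, -0.0006, 0, 0], [0, 0.0029, -0.0006, 0, 0], [0, 0.0029, -0.0006, 0, 0], [0, 0.0029, -0.0006, 0, 0]]]'

```text
time: 5.0
tool_pos: [0.541, 0.0248, 0.0342]
tool_rot: [-0.0, 0.096, 0.995, 0.0]
contact_force: [-1.6, 1.8, -0.7]
gripper_width: 0.002
grasp_force: 0.9
```

Call:
servo_tool --deltas '[[[0, 0.0025, -0.0005, 0, 0], [0, 0.0025, -0.0005, 0, 0], [0, 0.0025, -0.0005, 0, 0], [0, 0.0025, -0.0005, 0, 0], [0, 0.0025, -0.0005, 0, 0], [0, 0.0015, -0.0003, 0, 0], [0, 0, 0, 0, 0], [0, 0, 0, 0, 0]]]'

```text
time: 5.8
tool_pos: [0.5553, 0.0217, 0.0345]
tool_rot: [0.0, 0.096, 0.995, -0.0]
contact_force: [0.1, -0.4, -0.1]
gripper_width: 0.002
grasp_force: 0.2
```

Call:
servo_tool --deltas '[[[0, 0.0015, -0.0003, 0, 0], [0, 0.0015, -0.0003, 0, 0], [0, 0.0015, -0.0003, 0, 0], [0, 0.0015, -0.0003, 0, 0], [0, 0.0015, -0.0003, 0, 0], [0, 0, 0, 0, 0], [0, 0, 0, 0, 0], [0, 0, 0, 0, 0]]]'

```text
time: 6.6
tool_pos: [0.556, 0.0216, 0.0342]
tool_rot: [-0.009, 0.096, 0.995, 0.0]
contact_force: [-27.1, 3.4, 22.7]
gripper_width: 0.004
grasp_force: 13.5
```

Hard stop felt after about 39 mm of travel, so the tray is home. Backing off and lifting.

Call:
servo_tool --deltas '[[[0, -0.005, 0.001, 0, 0], [0, -0.005, 0.001, 0, 0], [0, -0.01, 0.002, 0, 0], [0, -0.01, 0.002, 0, 0], [0, -0.015, 0.003, 0, 0], [0, 0, 0, 0.02, 0], [0, 0, 0, 0.035, 0], [0, 0, 0, 0.035, 0]]]'

```text
time: 7.4
tool_pos: [0.5161, 0.0296, 0.1244]
tool_rot: [-0.001, 0.096, 0.995, -0.0]
contact_force: [0.4, -0.8, 1.0]
gripper_width: -0.002
grasp_force: 0.0
```

Call:
servo_tool --deltas '[[[0, 0, -0.015, 0, 0], [0, 0, -0.015, 0, 0], [0, 0, -0.015, 0, 0], [0, 0, -0.015, 0, 0], [0, 0, -0.008, 0, 0], [0, 0, 0, 0, 0], [0, 0, 0, 0, 0], [0, 0, 0, 0, 0]]]'

```text
time: 8.2
tool_pos: [0.5173, -0.0382, 0.124]
tool_rot: [-0.0, 0.096, 0.995, 0.0]
contact_force: [0.1, 0.4, 0.1]
gripper_width: 0.0
grasp_force: 0.0
```

```bash
python3 - <<'E'
from h import *
s=manip.state(); print(s["time"],s["tool_pos"],s["contact_force"])
for n in("wrist","scene"):
    f=grab_frame(n)
    W=wcloud(f,s) if n=="wrist" else cloud(f); px=f["pixels"]
    hsv=cv2.cvtColor(px,cv2.COLOR_RGB2HSV).astype(int); H,S,V=[hsv[...,i] for i in range(3)]
    mm=(H>22)&(H<34)&(S>150)&(V>100)&(W[...,2]>.006)&(W[...,2]<.04)
    N,L,st,ce=cv2.connectedComponentsWithStats(mm.astype(np.uint8))
    for i in range(1,N):
        if st[i,4]<30: continue
        P=W[L==i]; r=cv2.minAreaRect((P[:,:2]*1000).astype(np.float32)); print(n,st[i,4],ce[i].round(),np.median(P,0).round(4),r)
    if n=="wrist": a=px
    else: b=cv2.resize(px[170:270,200:340],(560,400),interpolation=cv2.INTER_CUBIC)
cv2.imwrite("pics/p3.png",cv2.resize(np.vstack([a,b])[...,::-1],None,fx=.73,fy=.73))
E
```

```text
8.2 [ 0.5173394  -0.03820335  0.12403756] [0.1070653  0.44151344 0.07749768]
wrist 479 [284. 213.] [ 0.5153 -0.0325  0.0229] ((515.4325561523438, -32.359527587890625), (48.730655670166016, 1.3005980253219604), 79.98069763183594)
wrist 682 [360. 259.] [0.566  0.0214 0.0223] ((566.0565795898438, 21.348743438720703), (48.55059814453125, 2.5921239852905273), 80.90100860595703)
scene 101 [252. 215.] [0.5648 0.0169 0.0233] ((565.6598510742188, 17.40328598022461), (49.87912368774414, 6.933384895324707), 76.15925598144531)
scene 121 [252. 235.] [ 0.5136 -0.0377  0.023 ] ((514.4977416992188, -36.74477005004883), (52.90779113769531, 5.563507556915283), 79.1841049194336)
```

View pics/p3.png

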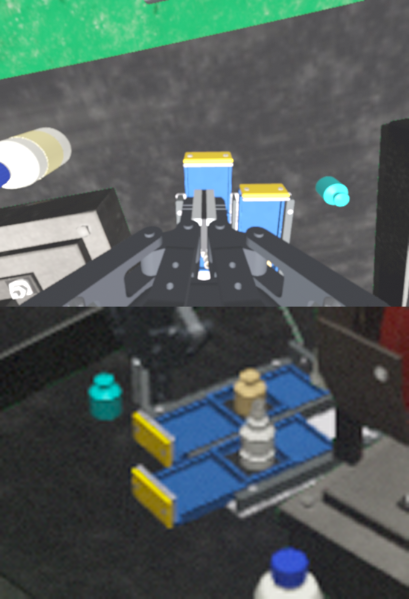

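The left tray is home: its lip moved about 38 mm and was stopped hard. Wrist view: right lip at (284,213), left lip at (360,259). The hook point is 32 mm behind the right lip's front face, about (0.547, -0.038).

Call:
servo_tool --deltas '[[[0, 0.01, 0, 0, 0], [0, 0.01, 0, 0, 0], [0, 0.0095, 0, 0, 0.5], [0, 0, 0, -0.015, 0.5], [0, 0, 0, -0.02, 0], [0, 0, 0, -0.02, 0], [0, 0, 0, 0, 0], [0, 0, 0, 0, 0]]]'

```text
time: 9.1
tool_pos: [0.5463, -0.0384, 0.0683]
tool_rot: [-0.001, 0.088, 0.996, 0.0]
contact_force: [0.9, 0.5, 0.7]
gripper_width: 0.0
grasp_force: 0.0
```

Call:
servo_tool --deltas '[[[0, 0, 0, -0.01, 0], [0, 0, 0, -0.01, 0], [0, 0, 0, -0.008, 0], [0, 0, 0, -0.005, 0], [0, 0, 0, 0, 0], [0, 0, 0, 0, 0], [0, 0, 0, 0, 0], [0, 0, 0, 0, 0]]]'

```text
time: 9.9
tool_pos: [0.5473, -0.0386, 0.0368]
tool_rot: [0.0, 0.088, 0.996, -0.0]
contact_force: [-0.6, 0.3, -1.0]
gripper_width: 0.003
grasp_force: 0.0
```

In the well, free of contact. Drawing out gently.

Call:
servo_tool --deltas '[[[0, -0.002, 0.00035, 0, 0], [0, -0.002, 0.00035, 0, 0], [0, -0.002, 0.00035, 0, 0], [0, -0.002, 0.00035, 0, 0], [0, -0.002, 0.00035, 0, 0], [0, -0.001, 0.00018, 0, 0], [0, -0.001, 0.00018, 0, 0], [0, -0.001, 0.00018, 0, 0]]]'

```text
time: 10.7
tool_pos: [0.5339, -0.0363, 0.0363]
tool_rot: [0.0, 0.088, 0.996, -0.0]
contact_force: [-0.1, -0.0, 1.1]
gripper_width: 0.002
grasp_force: 0.0
```

Call:
servo_tool --deltas '[[[0, -0.001, 0.00018, 0, 0], [0, -0.001, 0.00018, 0, 0], [0, -0.0015, 0.00027, 0, 0], [0, -0.002, 0.00035, 0, 0], [0, -0.002, 0.00035, 0, 0], [0, -0.002, 0.00035, 0, 0], [0, -0.002, 0.00035, 0, 0], [0, -0.002, 0.00035, 0, 0]]]'

```text
time: 11.5
tool_pos: [0.5203, -0.0338, 0.0364]
tool_rot: [0.0, 0.088, 0.996, 0.0]
contact_force: [1.4, 0.4, -0.8]
gripper_width: 0.001
grasp_force: 0.8
```

Call:
servo_tool --deltas '[[[0, -0.002, 0.00035, 0, 0], [0, -0.002, 0.00035, 0, 0], [0, -0.002, 0.00035, 0, 0], [0, -0.002, 0.00035, 0, 0], [0, -0.002, 0.00035, 0, 0], [0, -0.002, 0.00035, 0, 0], [0, -0.002, 0.00035, 0, 0], [0, -0.002, 0.00035, 0, 0]]]'

```text
time: 12.3
tool_pos: [0.5043, -0.031, 0.0363]
tool_rot: [0.0, 0.088, 0.996, 0.0]
contact_force: [2.5, 1.7, -0.3]
gripper_width: -0.001
grasp_force: 0.8
```

Call:
servo_tool --deltas '[[[0, -0.0015, 0.00027, 0, 0], [0, -0.0015, 0.00027, 0, 0], [0, -0.001, 0.00018, 0, 0], [0, -0.001, 0.00018, 0, 0], [0, -0.001, 0.00018, 0, 0], [0, -0.001, 0.00018, 0, 0], [0, -0.001, 0.00018, 0, 0], [0, -0.001, 0.00018, 0, 0]]]'

```text
time: 13.1
tool_pos: [0.4954, -0.0295, 0.0363]
tool_rot: [0.0, 0.088, 0.996, -0.0]
contact_force: [1.4, 1.7, 0.3]
gripper_width: -0.001
grasp_force: 0.8
```

Call:
servo_tool --deltas '[[[0, -0.001, 0.00018, 0, 0], [0, -0.001, 0.00018, 0, 0], [0, -0.001, 0.00018, 0, 0], [0, -0.001, 0.00018, 0, 0], [0, 0, 0, 0, 0], [0, 0, 0, 0, 0], [0, 0, 0, 0, 0], [0, 0, 0, 0, 0]]]'

```text
time: 13.9
tool_pos: [0.4943, -0.0293, 0.0366]
tool_rot: [0.004, 0.088, 0.996, -0.0]
contact_force: [13.5, -0.3, -9.8]
gripper_width: 0.001
grasp_force: 6.5
```

Front stop felt (13.5 N). I'll ease back into the well by 12 mm, lift straight up and check.

Call:
servo_tool --deltas '[[[0, 0.003, -0.0005, 0, 0], [0, 0.005, -0.0009, 0, 0], [0, 0.005, -0.0009, 0, 0], [0, 0, 0, 0, 0], [0, 0, 0, 0.01, 0], [0, 0, 0, 0.02, 0], [0, 0, 0, 0.03, 0], [0, 0, 0, 0.03, 0]]]'

```text
time: 14.7
tool_pos: [0.5038, -0.0309, 0.1274]
tool_rot: [-0.001, 0.088, 0.996, 0.0]
contact_force: [0.3, -0.5, 0.1]
gripper_width: 0.001
grasp_force: 0.0
```

Call:
servo_tool --deltas '[[[0, -0.01, 0, 0.03, 0], [0, -0.02, 0, 0.03, 0], [0, -0.02, 0, 0.02, 0], [0, -0.02, 0, 0, 0], [0, -0.01, 0, 0, 0], [0, 0, 0, 0, 0], [0, 0, 0, 0, 0], [0, 0, 0, 0, 0]]]'

```text
time: 15.5
tool_pos: [0.4246, -0.031, 0.2058]
tool_rot: [-0.0, 0.088, 0.996, 0.0]
contact_force: [0.1, 0.1, -1.1]
gripper_width: -0.001
grasp_force: 0.0
```

```bash
python3 - <<'E'
from h import *
s=manip.state(); print(s["time"],s["tool_pos"],s["contact_force"])
for n in("wrist","side"):
    f=grab_frame(n)
    W=wcloud(f,s) if n=="wrist" else cloud(f); px=f["pixels"]
    hsv=cv2.cvtColor(px,cv2.COLOR_RGB2HSV).astype(int); H,S,V=[hsv[...,i] for i in range(3)]
    mm=(H>22)&(H<34)&(S>150)&(V>100)&(W[...,2]>.006)&(W[...,2]<.04)
    N,L,st,ce=cv2.connectedComponentsWithStats(mm.astype(np.uint8))
    for i in range(1,N):
        if st[i,4]<30: continue
        P=W[L==i]; print(n,st[i,4],ce[i].round(),np.median(P,0).round(4))
    if n=="wrist": a=px
    else: b=cv2.resize(px[180:290,190:330],(560,440),interpolation=cv2.INTER_CUBIC)
cv2.imwrite("pics/p4.png",cv2.resize(np.vstack([a,b])[...,::-1],None,fx=.68,fy=.68))
E
```

```text
15.5 [ 0.42464062 -0.03100671  0.20582162] [ 0.11606094  0.13262454 -1.10814359]
wrist 294 [291. 234.] [ 0.4764 -0.0258  0.0212]
wrist 410 [344. 297.] [0.5661 0.0222 0.0214]
side 65 [319. 248.] [ 0.4803 -0.0193  0.0245]
side 81 [277. 256.] [0.5696 0.0248 0.025 ]
```

View pics/p4.png

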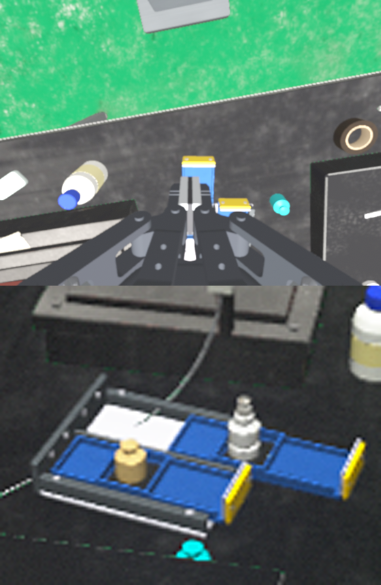

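The lips are now 80 mm apart along the rails, so one tray is fully home and the other fully out. Both objects stand upright in their pockets and the gripper is clear.

```bash
python3 -c "
from plant import manip
print(manip.job_done())"
```

```text
the job is handed in; nothing more can be done
None
```

The job is handed in, though no verdict came back: the weight's tray was pushed home to its rear stop and the sensor's tray drawn out to its front stop. In the last pictures the lips measured 80 mm apart along the rails, and both objects stood upright in their pockets.

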